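Moisture reading on a floorboard offcut

TASK

Take the moisture reading of the floorboard offcut with the pencil cross. Lay it level across the two battens, cross upwards and in the gap between them, setting it down gently and letting go; only then draw the moisture meter out of its holder. Finish while holding the meter upright in the gripper with its sprung ball on the centre of the cross, pressed lightly so that the ball is about half pushed in; keep holding it there, do not put it down, and leave the other things on the worktop where they are.

Things in the scene. Friction and masses are not known exactly. Their poses are not given: they have to be found in the camera images.
- board: floorboard offcut, pale wood, 300 x 60 x 20 mm, about 0.25 kg, lying flat on the worktop, the only strip with a pencil cross on it. Origin: centre of its underside; x along its length, y across its width, z up out of the face with the cross
- board_cross (a point): centre of the pencil cross (two dark strokes 34 mm long) on the board's upper face, 45 mm from the middle of the board along its +x, on its centre line, 20 mm above its underside
- bearer_a: loose batten on the worktop, 140 mm long, 25 mm wide, 30 mm high, about 80 g. Origin: centre of its underside; x along its length, z up. The other batten lies 170 to 200 mm away on its +y side, almost parallel
- bearer_b: the second, equal batten (140 x 25 x 30 mm), on the +y side of bearer_a; same axes, so bearer_a is on its -y side
- meter: moisture meter, 195 mm long, about 0.19 kg, parked in its holder. Origin: the free ball's tip; z runs up its length to the butt (points up when upright). From the tip: steel ball 24 mm diameter, round neck 36 to 60 mm, grey box body 60 to 195 mm, 40 mm in x (display on +x) by 32 mm in y. Grip it across the 32 mm, 140 to 185 mm up; the top 90 mm stands out of the holder
- ball_tip (a point): outermost point of the meter's sensing ball; it moves with the ball
- plunger (a joint): how far the sprung ball is pushed into the meter: 0 free to 0.010 m at its stop. Spring: about 1.5 N to start it moving, 4 N halfway (5 mm), 6.5 N fully in
- holder: black holder fixed to the worktop: foot 115 x 75 x 18 mm, sleeve leaning 20 degrees from vertical to the holder's -x (roughly to the robot). Origin: centre of the foot's underside, z up. The sleeve (inside 43 x 35 mm) is open along the parked meter's z axis; its mouth is 105 mm up from the ball tip, so the meter must be drawn 110 mm along its axis
- mug: white mug, 82 mm diameter, 95 mm high; leave alone. Origin: centre of its underside
- jar: amber jar with black cap, 68 mm diameter, 85 mm high; leave alone. Origin: centre of its underside
- tape: black tape measure, 70 x 36 x 64 mm; leave alone. Origin: centre of its underside
- stub: short strip of the same wood without a cross, 130 x 60 x 20 mm; leave alone. Origin: centre of its underside
Things that resemble listed ones, but are neither listed nor needed, are in the scene too. There is more than one size of the meter; the job needs the largest. What is shaped like the bearer_a but blue is not meant.

How it is judged:
By the outcome, as a careful person would: the job done as asked, in the order asked, and still so for the second after the job is handed in, while the arm keeps its last pose, push and grip.
It also fails if it takes over 64 s, if anything falls off the work surface, if the arm or the gripper's body presses on something with over 40 N, if the wrist force passes 120 N, or if a joint passes its speed limit or range.

ROBOT

A 7-joint arm with a two-finger parallel gripper is mounted at the origin on the work surface. World frame = base frame: x ahead of the robot, y to its left, z up, the work surface at z = 0. Lengths are in m, angles in rad, forces in N, time in s.
With the tool pointing down it reaches from about 0.4 to 0.925 m from the base axis. Payload 5.6 kg.
Tool frame: the origin (TCP) lies between the finger pads; the fingertips stand 17 mm ahead of it and the grasp point (between the pads) lies 2 mm behind it; z points along the fingers, y is the line along which they close (so a half turn about z gives the same grasp; the last joint's range is limited). The gripper opens to 85 mm and grips with 20 to 120 N. Pads are 22 mm wide; open, the fingers measure 114 mm over their backs; the gripper's body (76 mm by 85 mm) begins 54 mm behind the grasp point. The pads swing forward as they close: fully open they stand 13 mm farther back than shut.
Start: joints at [-1.356, 0.468, -0.012, 1.603, 0.006, 1.071, -0.056], TCP at [0.166, 0.629, 0.248] pointing down, gripper open.
Joint ranges: [-2.53, 2.53], [-0.31, 2.02], [-1.57, 1.55], [0.28, 2.44], [-1.29, 4.43], [0.15, 1.84], [-2.92, 2.92]. Speed limits (rad/s): [2.57, 2.57, 3.14, 3.14, 3.14, 3.14, 3.14].

INTERFACE

Orientations are given as a unit quaternion [w, x, y, z].
In Python, from workcell import read_state, capture, close_job gives the robot as it stands. The module is installed in compiled form; this text tells all that it offers.
- The arm moves only by the tool arm_command, never from a script. Its argument "steps" is a list of rows, each a list of 2 entries, a list of its own where there are three numbers: the shift along the tool's x, y, z in units of 25 mm (1.0 is 25 mm), then the turn, a rotation vector about the tool's x, y, z in units of 6 degrees (1.0 is 6 degrees). A call has 1 to 8 rows; each row shifts and turns the commanded pose from where the row before left it, along the tool's axes as they then stand; what a row does not reach is not made up. A row lasts 1/12 s, in which the tool goes at most 41.7 mm and 7.16 degrees, less where a joint would pass 70% of its speed; a pose out of reach is approached as far as the arm can. A call is refused whole if a number of a shift passes 1 or a number of a turn 1, either way. A call with a gripper value outside its range is refused whole. "gripper" is the finger opening in mm, from 0 to 85.4, set as the call begins (left out, the last holds). The fingers move at their own pace and stop on an object; "grip_force" is the grip in N (left out, the last holds). Time passes only in rows, so rows that do not move let the fingers close. It gives the time, the measured TCP pose, the force, the opening and the grip force at its end, in the units of the state.
- read_state(): the state, without advancing time (a new reading comes with each control period).
- capture(name): name is "side" or "top"; returns a dict with "color" (400x640x3 uint8, red, green, blue), "z_map" (400x640 float32, m along the optical axis (not along the pixel's ray), 0 where there is no reading), "intrinsics" (3x3 intrinsics, pixels), "R" (3x3) and "t" (3): a world point X has camera coordinates R X + t. Camera axes: x right, y down, z forward; pixel columns grow to the right and rows downward; lengths in m; the calibration is good to about 2 mm. A picture is of the moment at which its call begins.
- close_job(): hands the job in; it is judged then, once.
The state is a dict: "time_s": time; "joint_pos": joint angles; "qvel": joint speeds; "effort": joint torques, N m; "eef_pos": TCP position; "ee_rot": TCP orientation; "ft_force": force on the tool from outside, world axes, zero at the start; "torque": the same for the moment, N m; "width": opening from 0.0 (shut) to 1.0 (fully open); "gripper_force": force on a finger pad.
Only numpy, scipy, OpenCV 4.12 (cv2) and the standard library are available. Lean on these libraries where they do the work, as an engineer would, in place of code of your own. Each camera call takes 0.05 s, during which the arm holds its last target. There are 200 camera calls.

## Working session

There is one attempt and no reset: what is moved stays moved. The work goes in short steps, Python scripts to look and compute and a tool call to move; the robot and the scene stay as the last step left them, time stands still between calls to the robot, and variables do not carry over. Pictures are saved under pics/ and viewed, at most 13 in all, crops included, and the job is handed in when it is done.

Besides the shell and the picture viewer there is one more tool, called after ">>>" by a JSON object that holds its "fn" and its "kwargs". arm_command: Moves the arm, as the interface text tells. Its arguments: {"type":"object","properties":{"steps":{"type":"array","items":{"type":"array"}},"gripper":{"type":"number"},"grip_force":{"type":"number"}},"required":["steps"]}

```bash
mkdir -p pics; cat > h.py <<'E'
import numpy as np, cv2
from workcell import read_state, capture, close_job
from scipy.spatial.transform import Rotation as Rn
def pts(c):
    z=c["z_map"].astype(float);K=c["intrinsics"];v,u=np.mgrid[:400,:640]
    p=np.stack([(u-K[0,2])/K[0,0]*z,(v-K[1,2])/K[1,1]*z,z],-1)
    w=(p-c["t"])@c["R"]; w[z==0]=np.nan; return w
def ray(c,u,v,h):
    d=np.linalg.inv(c["intrinsics"])@[u,v,1]; d=c["R"].T@d; o=-c["R"].T@c["t"]
    return o+d*(h-o[2])/d[2]
def proj(c,X):
    q=c["R"]@np.array(X)+c["t"];q=c["intrinsics"]@q;return q[:2]/q[2]
def save(n,im): cv2.imwrite("pics/"+n+".png",cv2.cvtColor(im,cv2.COLOR_RGB2BGR))
def st():
    s=read_state();w=s["ee_rot"]
    R=Rn.from_quat([w[1],w[2],w[3],w[0]]); return s,R
E
python3 - <<'E'
from h import *
import pickle
for n in("top","side"):
    c=capture(n);save(n,c["color"]);pickle.dump(c,open(n+".pkl","wb"));print(n,(-c["R"].T@c["t"]).round(3),c["R"].round(2).tolist(),c["intrinsics"].round(0).tolist())
print(read_state())
E
```

```text
top [0.218 0.03  1.557] [[0.02, -1.0, 0.0], [-0.98, -0.02, -0.21], [0.21, 0.0, -0.98]] [[490.0, 0.0, 326.0], [0.0, 490.0, 203.0], [0.0, 0.0, 1.0]]
side [ 0.509 -0.806  0.734] [[1.0, -0.08, -0.02], [-0.06, -0.62, -0.79], [0.05, 0.78, -0.62]] [[413.0, 0.0, 319.0], [0.0, 413.0, 203.0], [0.0, 0.0, 1.0]]
{'time_s': 0.1, 'joint_pos': array([-1.35603657,  0.46830029, -0.01157882,  1.60352911,  0.00600333,
        1.07140821, -0.05628993]), 'qvel': array([-0.00041736, -0.00110675,  0.00086236, -0.00023935, -0.00109606,
        0.00065356,  0.00030543]), 'effort': array([ 7.05213224e-04, -5.33522093e+01,  2.13107775e-02, -2.51959687e+01,
        1.14453700e-02,  4.37605981e-03,  6.05235286e-06]), 'eef_pos': array([0.16565032, 0.62804645, 0.2474273 ]), 'ee_rot': array([-3.88367539e-05,  1.28560159e-01,  9.91701385e-01, -8.04540754e-04]), 'ft_force': array([0.3780373 , 0.18229078, 0.31383496]), 'torque': array([0.03130171, 0.06456306, 0.02650942]), 'gripper_force': 0.0, 'width': 1.0026876371477633}
```

View pics/top.png

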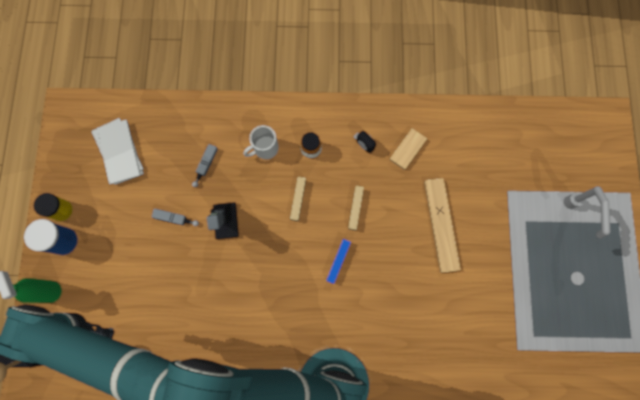

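View pics/side.png

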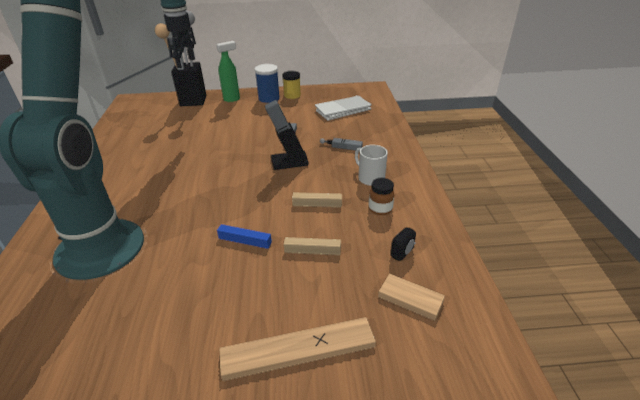

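Top view: the board with the cross is at (443,225), with its cross at (440,211). The battens are at (298,198) and (356,208), and the blue decoy is at (339,261). The parked meter is in the holder at (222,220). Lookalikes are loose meters at (175,217) and (205,165) and the stub without a cross at (408,148).

```bash
python3 - <<'E'
from h import *
import pickle
C={n:pickle.load(open(n+".pkl","rb")) for n in("top","side")}
W={n:pts(C[n]) for n in C}
roi={"top":{"board":(415,170,470,280),"b1":(283,170,312,227),"b2":(342,178,370,235),"stub":(385,120,432,172)},
"side":{"board":(210,312,385,385),"b1":(285,187,350,213),"b2":(278,232,348,260),"stub":(370,270,450,322)}}
for n in C:
  hsv=cv2.cvtColor(C[n]["color"],cv2.COLOR_RGB2HSV)
  for k,(a,b,c,d) in roi[n].items():
    w=W[n][b:d,a:c]; zt=w[...,2]
    hi=np.nanpercentile(zt,95); m=(zt>hi-0.006)&(zt<hi+.008)
    m=cv2.morphologyEx(m.astype(np.uint8),cv2.MORPH_OPEN,np.ones((3,3)))
    nl,lab,s,_=cv2.connectedComponentsWithStats(m); i=1+np.argmax(s[1:,4]); m=lab==i
    P=w[m];r=cv2.minAreaRect((P[:,:2]*1000).astype(np.float32));print(n,k,"z",np.median(P[:,2]).round(4),"rect",np.round(r[0],1),np.round(r[1],1),round(r[2],1),"edgetable z",np.nanpercentile(zt,10).round(4))
for n,(a,b,c,d) in {"top":(425,195,455,225),"side":(305,328,335,352)}.items():
  g=cv2.cvtColor(C[n]["color"],cv2.COLOR_RGB2GRAY)[b:d,a:c].astype(int)
  m=g<np.median(g)-35
  v,u=np.nonzero(m); uu,vv=u.mean()+a,v.mean()+b
  print(n,"cross px",uu,vv,m.sum(),"ray",ray(C[n],uu,vv,.02).round(4))
# holder/meter
for n,(a,b,c,d) in {"top":(200,195,245,245),"side":(260,95,312,172)}.items():
  w=W[n][b:d,a:c];P=w[w[...,2]>.012]
  for lo in np.arange(.01,.24,.02):
    q=P[(P[:,2]>=lo)&(P[:,2]<lo+.02)]
    if len(q)>3: print(n,lo.round(2),len(q),q.min(0).round(3),q.max(0).round(3))
a=cv2.resize(C["side"]["color"][90:180,250:400],None,fx=4,fy=4,interpolation=2)
b=cv2.resize(C["top"]["color"][130:245,145:265],None,fx=4,fy=4,interpolation=2)[:360]
b=cv2.resize(C["top"]["color"][185:245,145:265],(600,240));b=cv2.resize(b,(600,300))
save("crop",np.vstack([cv2.resize(a,(600,300)),b]))
E
```

```text
top board z 0.0197 rect [ 428.  -349.6] [94.9 54.9] 7.4 edgetable z -0.0049
top b1 z 0.0294 rect [533.4 127.9] [22. 72.] 83.1 edgetable z -0.0055
top b2 z 0.0296 rect [538.2 -62.4] [24.7 45.1] 81.1 edgetable z -0.0056
top stub z 0.019 rect [ 777.3 -274.9] [36.1 23.5] 43.2 edgetable z -0.0049
side board z 0.0197 rect [ 493.1 -340.2] [299.7  62.8] 8.2 edgetable z -0.0014
side b1 z 0.0295 rect [567.3 122.1] [ 31. 139.] 80.4 edgetable z -0.0017
side b2 z 0.0295 rect [541.  -64.4] [ 29.4 139.2] 81.2 edgetable z -0.0015
side stub z 0.0198 rect [ 745.  -237.7] [ 62.2 129.8] 54.8 edgetable z -0.0012
top cross px 440.0978723404255 209.94893617021276 235 ray [ 0.5384 -0.3353  0.02  ]
side cross px 319.1166666666667 338.4166666666667 60 ray [ 0.5367 -0.3318  0.02  ]
top 0.01 402 [0.435 0.311 0.012] [0.554 0.398 0.029]
top 0.03 30 [0.489 0.331 0.031] [0.543 0.379 0.049]
top 0.05 31 [0.483 0.331 0.05 ] [0.535 0.377 0.069]
top 0.07 33 [0.475 0.33  0.072] [0.527 0.376 0.089]
top 0.09 35 [0.462 0.329 0.09 ] [0.52  0.376 0.11 ]
top 0.11 65 [0.46  0.329 0.111] [0.516 0.374 0.13 ]
top 0.13 53 [0.459 0.332 0.13 ] [0.509 0.373 0.149]
top 0.15 27 [0.454 0.333 0.15 ] [0.493 0.363 0.168]
top 0.17 25 [0.449 0.331 0.17 ] [0.486 0.363 0.19 ]
top 0.19 121 [0.434 0.331 0.19 ] [0.479 0.365 0.21 ]
top 0.21 70 [0.436 0.334 0.21 ] [0.473 0.365 0.221]
side 0.01 469 [0.386 0.304 0.012] [0.553 0.857 0.03 ]
side 0.03 100 [0.401 0.329 0.03 ] [0.545 0.828 0.05 ]
side 0.05 93 [0.479 0.327 0.051] [0.536 0.372 0.07 ]
side 0.07 100 [0.474 0.327 0.07 ] [0.53  0.368 0.09 ]
side 0.09 104 [0.466 0.324 0.09 ] [0.524 0.362 0.11 ]
side 0.11 118 [0.457 0.325 0.11 ] [0.516 0.373 0.13 ]
side 0.13 99 [0.457 0.328 0.13 ] [0.508 0.375 0.15 ]
side 0.15 90 [0.447 0.327 0.15 ] [0.494 0.361 0.17 ]
side 0.17 92 [0.44  0.329 0.17 ] [0.486 0.358 0.19 ]
side 0.19 114 [0.435 0.326 0.19 ] [0.481 0.36  0.21 ]
side 0.21 35 [0.447 0.33  0.21 ] [0.471 0.364 0.219]
```

View pics/crop.png

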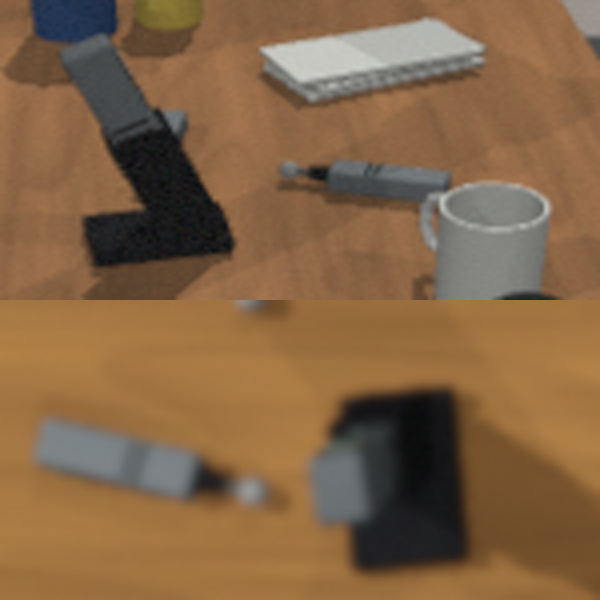

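The crop confirms that the meter in the holder is the large one and the loose ones are smaller. Measured positions: board centre (0.493,-0.340), yaw 8.2°. The cross is 45 mm along +x at (0.5375,-0.3335), z≈0.02. Battens are at (0.541,-0.064) and (0.567,0.122), top 0.0295. All of these fit the description.

```bash
cat > plan.py <<'E'
from h import *
def down(yaw): # tool y heading yaw deg, z down
    a=np.radians(yaw);y=np.array([np.cos(a),np.sin(a),0]);z=np.array([0,0,-1.])
    return Rn.from_matrix(np.stack([np.cross(y,z),y,z],1))
def rows(poses,q=0.05,p=None,R=None):
    if p is None: s,R=st(); p=s["eef_pos"].copy()
    out=[]
    for P,G in poses:
        d=np.round(np.clip(R.inv().apply(P-p)/.025,-1,1)/q)*q
        t=np.round(np.clip(np.degrees((R.inv()*G).as_rotvec())/6,-1,1)/q)*q
        p=p+R.apply(d*.025); R=R*Rn.from_rotvec(np.radians(t*6)); out.append([[round(float(x),2)+0 for x in d],[round(float(x),2)+0 for x in t]])
    for i in range(0,len(out),8): print(str(out[i:i+8]).replace(" ",""))
    print("end",p.round(4),"err mm",((P-p)*1000).round(1),"deg",np.degrees((R.inv()*G).magnitude()).round(2))
    return p,R
def lin(P,G,n,p=None,R=None):
    if p is None: s,R=st(); p=s["eef_pos"].copy()
    rv=(R.inv()*G).as_rotvec()
    return [(p+(np.array(P)-p)*k/n,R*Rn.from_rotvec(rv*k/n)) for k in range(1,n+1)]
E
python3 - <<'E'
from plan import *
s,R=st();p=s["eef_pos"];R0=R
th0,r0=np.arctan2(p[1],p[0]),np.hypot(p[0],p[1]);T=np.array([.493,-.340]);th1,r1=np.arctan2(T[1],T[0]),np.hypot(*T)
n=56;L=[]
y0=np.degrees(np.arctan2(R.as_matrix()[1,1],R.as_matrix()[0,1]));print(y0)
for k in range(1,n+1):
    f=min(1,k/(n-2));th=th0+(th1-th0)*f;r=r0+(r1-r0)*f
    z=.247+.06*min(1,k/6) if k<40 else .307+(.10-.307)*min(1,(k-39)/15)
    L.append((np.array([r*np.cos(th),r*np.sin(th),z]),down(y0+(-81.8-y0)*f)))
rows(L)
E
```

```text
75.22719453244956
[[[-0.9,-0.05,-0.4],[0.0,0.0,0.5]],[[-0.95,-0.05,-0.4],[0.0,0.0,0.45]],[[-0.9,0.0,-0.4],[0.0,0.0,0.5]],[[-0.95,-0.05,-0.4],[0.0,0.0,0.5]],[[-0.9,0.0,-0.4],[0.0,0.0,0.45]],[[-0.9,0.05,-0.4],[0.0,0.0,0.5]],[[-0.95,0.0,0.0],[0.0,0.0,0.5]],[[-0.9,0.05,0.0],[0.0,0.0,0.5]]]
[[[-0.9,0.05,0.0],[0.0,0.0,0.45]],[[-0.9,0.1,0.0],[0.0,0.0,0.5]],[[-0.9,0.05,0.0],[0.0,0.0,0.5]],[[-0.9,0.1,0.0],[0.0,0.0,0.45]],[[-0.9,0.15,0.0],[0.0,0.0,0.5]],[[-0.9,0.1,0.0],[0.0,0.0,0.5]],[[-0.9,0.15,0.05],[0.0,0.0,0.45]],[[-0.9,0.15,0.0],[0.0,0.0,0.5]]]
[[[-0.85,0.15,0.0],[0.0,0.0,0.5]],[[-0.9,0.2,0.0],[0.0,0.0,0.45]],[[-0.9,0.2,0.0],[0.0,0.0,0.5]],[[-0.85,0.2,0.0],[0.0,0.0,0.5]],[[-0.9,0.2,0.0],[0.0,0.0,0.5]],[[-0.85,0.25,0.0],[0.0,0.0,0.45]],[[-0.85,0.25,0.0],[0.0,0.0,0.5]],[[-0.85,0.25,0.0],[0.0,0.0,0.5]]]
[[[-0.85,0.25,0.0],[0.0,0.0,0.45]],[[-0.85,0.3,0.0],[0.0,0.0,0.5]],[[-0.85,0.3,0.0],[0.0,0.0,0.5]],[[-0.8,0.3,0.0],[0.0,0.0,0.45]],[[-0.85,0.3,0.0],[0.0,0.0,0.5]],[[-0.8,0.35,0.0],[0.0,0.0,0.5]],[[-0.85,0.3,0.0],[0.0,0.0,0.45]],[[-0.8,0.35,0.0],[0.0,0.0,0.5]]]
[[[-0.8,0.4,0.0],[0.0,0.0,0.5]],[[-0.8,0.35,0.0],[0.0,0.0,0.5]],[[-0.75,0.4,0.0],[0.0,0.0,0.45]],[[-0.8,0.4,0.0],[0.0,0.0,0.5]],[[-0.75,0.4,0.0],[0.0,0.0,0.5]],[[-0.8,0.45,0.0],[0.0,0.0,0.45]],[[-0.75,0.4,0.0],[0.0,0.0,0.5]],[[-0.75,0.45,0.55],[0.0,0.0,0.5]]]
[[[-0.75,0.45,0.55],[0.0,0.0,0.45]],[[-0.7,0.45,0.55],[0.0,0.0,0.5]],[[-0.75,0.5,0.55],[0.0,0.0,0.5]],[[-0.7,0.5,0.55],[0.0,0.0,0.45]],[[-0.7,0.45,0.55],[0.0,0.0,0.5]],[[-0.7,0.55,0.6],[0.0,0.0,0.5]],[[-0.7,0.5,0.55],[0.0,0.0,0.5]],[[-0.7,0.5,0.55],[0.0,0.0,0.45]]]
[[[-0.65,0.55,0.55],[0.0,0.0,0.5]],[[-0.65,0.55,0.55],[0.0,0.0,0.5]],[[-0.65,0.55,0.55],[0.0,0.0,0.45]],[[-0.65,0.55,0.55],[0.0,0.0,0.5]],[[-0.65,0.55,0.55],[0.0,0.0,0.5]],[[-0.6,0.6,0.55],[0.0,0.0,0.45]],[[0.0,0.0,0.0],[0.0,0.0,0.0]],[[0.0,0.0,0.0],[0.0,0.0,0.0]]]
end [ 0.4934 -0.3399  0.1001] err mm [-0.4 -0.1 -0.1] deg 0.16
```

>>> {"fn": "arm_command", "kwargs": {"steps": [[[-0.9,0,-0.4],[0,0,0.5]],[[-0.9,0,-0.4],[0,0,0.5]],[[-0.9,0,-0.4],[0,0,0.5]],[[-0.9,0,-0.4],[0,0,0.5]],[[-0.9,0,-0.4],[0,0,0.5]],[[-0.9,0,-0.4],[0,0,0.5]],[[-0.9,0,0],[0,0,0.5]],[[-0.9,0,0],[0,0,0.5]]], "gripper": 85}}

```text
time_s: 0.77
eef_pos: [0.3297, 0.5509, 0.3092]
ee_rot: [0.0, 0.335, 0.942, 0.001]
ft_force: [-0.3, 0.1, -0.6]
width: 0.995
gripper_force: 0.0
```

>>> {"fn": "arm_command", "kwargs": {"steps": [[[-0.9,0.1,0],[0,0,0.5]],[[-0.9,0.1,0],[0,0,0.5]],[[-0.9,0.1,0],[0,0,0.5]],[[-0.9,0.1,0],[0,0,0.5]],[[-0.9,0.1,0],[0,0,0.5]],[[-0.9,0.1,0],[0,0,0.5]],[[-0.9,0.15,0],[0,0,0.5]],[[-0.9,0.15,0],[0,0,0.5]]]}}

```text
time_s: 1.43
eef_pos: [0.4625, 0.4293, 0.3083]
ee_rot: [0.0, 0.523, 0.852, 0.0]
ft_force: [0.6, 0.4, 0.7]
width: 0.994
gripper_force: 0.0
```

>>> {"fn": "arm_command", "kwargs": {"steps": [[[-0.9,0.2,0],[0,0,0.5]],[[-0.9,0.2,0],[0,0,0.5]],[[-0.9,0.2,0],[0,0,0.5]],[[-0.9,0.2,0],[0,0,0.5]],[[-0.85,0.2,0],[0,0,0.5]],[[-0.85,0.25,0],[0,0,0.5]],[[-0.85,0.25,0],[0,0,0.5]],[[-0.85,0.25,0],[0,0,0.5]]]}}

```text
time_s: 2.1
eef_pos: [0.5542, 0.2749, 0.3083]
ee_rot: [-0.0, 0.689, 0.725, 0.0]
ft_force: [-0.0, 0.2, -0.4]
width: 0.996
gripper_force: 0.0
```

>>> {"fn": "arm_command", "kwargs": {"steps": [[[-0.85,0.3,0],[0,0,0.5]],[[-0.85,0.3,0],[0,0,0.5]],[[-0.85,0.3,0],[0,0,0.5]],[[-0.85,0.3,0],[0,0,0.5]],[[-0.8,0.3,0],[0,0,0.5]],[[-0.8,0.3,0],[0,0,0.5]],[[-0.8,0.35,0],[0,0,0.5]],[[-0.8,0.35,0],[0,0,0.5]]]}}

```text
time_s: 2.77
eef_pos: [0.5948, 0.104, 0.3083]
ee_rot: [-0.0, 0.824, 0.566, 0.0]
ft_force: [0.0, 0.3, 0.1]
width: 0.999
gripper_force: 0.0
```

>>> {"fn": "arm_command", "kwargs": {"steps": [[[-0.8,0.4,0],[0,0,0.5]],[[-0.8,0.4,0],[0,0,0.5]],[[-0.8,0.4,0],[0,0,0.5]],[[-0.8,0.4,0],[0,0,0.5]],[[-0.75,0.4,0],[0,0,0.5]],[[-0.75,0.45,0],[0,0,0.5]],[[-0.75,0.4,0],[0,0,0.5]],[[-0.75,0.45,0.5],[0,0,0.5]]]}}

```text
time_s: 3.43
eef_pos: [0.5858, -0.0708, 0.2978]
ee_rot: [0.001, 0.924, 0.382, 0.002]
ft_force: [1.0, 0.0, 0.1]
width: 0.99
gripper_force: 0.0
```

>>> {"fn": "arm_command", "kwargs": {"steps": [[[-0.75,0.45,0.5],[0,0,0.5]],[[-0.7,0.45,0.5],[0,0,0.5]],[[-0.7,0.5,0.5],[0,0,0.5]],[[-0.7,0.5,0.5],[0,0,0.5]],[[-0.7,0.5,0.5],[0,0,0.5]],[[-0.7,0.5,0.5],[0,0,0.5]],[[-0.7,0.5,0.5],[0,0,0.5]],[[-0.7,0.5,0.5],[0,0,0.5]]]}}

```text
time_s: 4.1
eef_pos: [0.5239, -0.2301, 0.1953]
ee_rot: [0.0, 0.983, 0.182, 0.0]
ft_force: [-0.7, -0.1, 0.1]
width: 0.997
gripper_force: 0.0
```

```bash
python3 - <<'E'
from plan import *
L=lin([.493,-.340,.08],down(-81.8),8);rows(L)
E
```

```text
[[[-0.35,0.45,0.6],[0.0,0.0,0.25]],[[-0.3,0.45,0.55],[0.0,0.0,0.3]],[[-0.35,0.5,0.6],[0.0,0.0,0.25]],[[-0.3,0.5,0.55],[0.0,0.0,0.25]],[[-0.25,0.5,0.6],[0.0,0.0,0.3]],[[-0.3,0.5,0.55],[0.0,0.0,0.25]],[[-0.25,0.5,0.6],[0.0,0.0,0.25]],[[-0.25,0.5,0.55],[0.0,0.0,0.25]]]
end [ 0.493  -0.34    0.0803] err mm [-0.  -0.  -0.3] deg 0.14
```

>>> {"fn": "arm_command", "kwargs": {"steps": [[[-0.35,0.45,0.6],[0,0,0.25]],[[-0.3,0.45,0.55],[0,0,0.3]],[[-0.35,0.5,0.6],[0,0,0.25]],[[-0.3,0.5,0.55],[0,0,0.25]],[[-0.25,0.5,0.6],[0,0,0.3]],[[-0.3,0.5,0.55],[0,0,0.25]],[[-0.25,0.5,0.6],[0,0,0.25]],[[-0.25,0.5,0.55],[0,0,0.25]]]}}

```text
time_s: 4.77
eef_pos: [0.4936, -0.3397, 0.08]
ee_rot: [0.0, 0.997, 0.073, -0.0]
ft_force: [1.0, 0.1, 0.0]
width: 1.001
gripper_force: 0.0
```

>>> {"fn": "arm_command", "kwargs": {"steps": [[[0,0,0],[0,0,0]]]}}

```text
time_s: 4.85
eef_pos: [0.491, -0.3413, 0.0787]
ee_rot: [0.0, 0.997, 0.072, -0.002]
ft_force: [-1.3, -0.4, -0.7]
width: 0.994
gripper_force: 0.0
```

```bash
python3 - <<'E'
from plan import *
s,R=st();print(s["eef_pos"],s["ft_force"])
rows(lin([.493,-.340,.016],down(-81.8),6))
c=capture("side");x=np.array([.493,-.34,.02]);print(proj(c,x),proj(c,s["eef_pos"]))
save("b1",cv2.resize(c["color"][230:400,190:410],None,fx=3,fy=3,interpolation=2))
E
```

```text
[ 0.4910124  -0.34126212  0.07872698] [-1.33430479 -0.36047504 -0.71292279]
[[[0.0,0.0,0.4],[0.0,0.0,0.0]],[[0.05,0.0,0.45],[0.0,0.0,0.0]],[[0.0,0.0,0.4],[0.0,0.0,0.0]],[[0.0,-0.05,0.4],[0.0,0.05,0.0]],[[0.05,0.0,0.45],[0.0,0.0,0.0]],[[0.0,0.0,0.4],[0.0,0.0,0.0]]]
end [ 0.4932 -0.3397  0.0162] err mm [-0.2 -0.3 -0.2] deg 0.07
[297.13334471 343.94182745] [294.54094346 326.47337178]
```

View pics/b1.png

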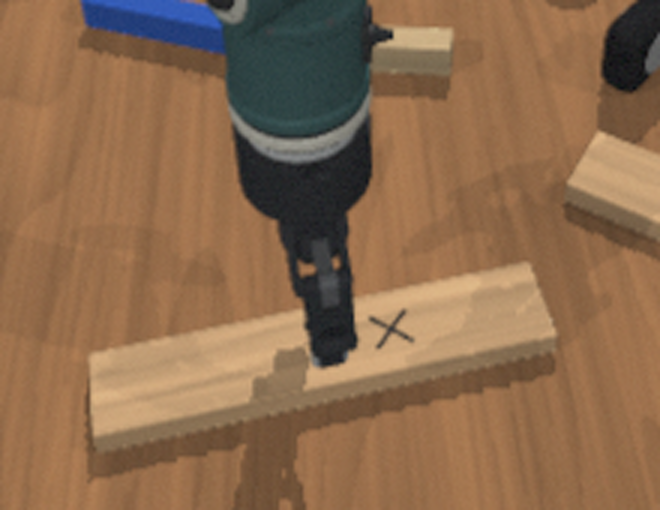

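The crop shows the open gripper over the middle of the board, with its fingers across the width and the cross free beside them at (392,328). I'll descend and grip.

>>> {"fn": "arm_command", "kwargs": {"steps": [[[0,0,0.4],[0,0,0]],[[0,0,0.45],[0,0,0]],[[0,0,0.4],[0,0,0]],[[0,0,0.4],[0,0,0]],[[0,0,0.45],[0,0,0]],[[0,0,0.4],[0,0,0]],[[0,0,0],[0,0,0]]]}}

```text
time_s: 5.48
eef_pos: [0.4933, -0.3373, 0.0159]
ee_rot: [-0.001, 0.997, 0.075, -0.001]
ft_force: [0.1, 0.4, -0.2]
width: 0.994
gripper_force: 0.0
```

>>> {"fn": "arm_command", "kwargs": {"steps": [[[0,0,0],[0,0,0]],[[0,0,0],[0,0,0]],[[0,0,0],[0,0,0]],[[0,0,0],[0,0,0]],[[0,0,0],[0,0,0]],[[0,0,0],[0,0,0]],[[0,0,0],[0,0,0]],[[0,0,0],[0,0,0]]], "gripper": 50, "grip_force": 50}}

```text
time_s: 6.15
eef_pos: [0.4947, -0.3388, 0.019]
ee_rot: [0.0, 0.997, 0.075, 0.001]
ft_force: [-1.1, 0.0, 6.3]
width: 0.684
gripper_force: 55.7
```

```bash
python3 - <<'E'
from plan import *
s,R=st();print(s["eef_pos"],s["ft_force"],s["width"]*85,s["gripper_force"],np.degrees(np.arctan2(*R.as_matrix()[[1,0],1])))
import pickle
c=pickle.load(open("top.pkl","rb"));hsv=cv2.cvtColor(c["color"],cv2.COLOR_RGB2HSV)
for k,(a,b,x,d) in {"b1":(283,170,312,227),"b2":(342,178,370,235)}.items():
  h=c["color"][b:d,a:x].astype(int);w=pts(c)[b:d,a:x]
  g=h[...,2].astype(np.uint8);t,m=cv2.threshold(g,0,255,cv2.THRESH_OTSU)
  cs,_=cv2.findContours(m,0,2);q=max(cs,key=cv2.contourArea).reshape(-1,2)+[a,b]
  P=np.array([ray(c,u,v,.03)[:2]*1000 for u,v in q],np.float32);print(k,cv2.minAreaRect(P),t)
E
```

```text
[ 0.49472124 -0.33882827  0.01898033] [-1.13083063  0.0373546   6.29494378] 58.13217428392881 55.7472950220108 -81.38261077876463
b1 ((568.0361328125, 122.519775390625), (27.237369537353516, 142.0039825439453), 81.54456329345703) 92.0
b2 ((541.5587158203125, -64.14563751220703), (27.240726470947266, 141.12911987304688), 80.91336059570312) 92.0
```

>>> {"fn": "arm_command", "kwargs": {"steps": [[[0,0,-0.2],[0,0,0]],[[0,0,-0.4],[0,0,0]],[[0,0,-0.6],[0,0,0]],[[0,0,-0.8],[0,0,0]],[[0,0,-0.8],[0,0,0]],[[0,0,-0.8],[0,0,0]],[[0,0,-0.4],[0,0,0]],[[0,0,0],[0,0,0]]]}}

```text
time_s: 6.82
eef_pos: [0.4958, -0.3392, 0.1213]
ee_rot: [0.001, 0.997, 0.075, 0.002]
ft_force: [0.3, 0.5, -2.9]
width: 0.689
gripper_force: 54.9
```

```bash
python3 - <<'E'
from plan import *
s,R=st();print(s["eef_pos"],s["ft_force"],s["width"]*85,s["gripper_force"],np.degrees(np.arctan2(*R.as_matrix()[[1,0],1])))
rows(lin([.5547,.0292,.12],down(-8.8),22))
E
```

```text
[ 0.49575735 -0.33920298  0.12133669] [ 0.32322892  0.50234412 -2.89732599] 58.59180466632549 54.91000592708588 -81.368517714541
[[[0.2,-0.65,0.0],[0.0,0.0,-0.55]],[[0.25,-0.65,0.0],[0.0,0.0,-0.55]],[[0.3,-0.6,0.0],[0.0,0.0,-0.55]],[[0.3,-0.6,0.0],[0.0,0.0,-0.55]],[[0.35,-0.6,0.0],[0.0,0.0,-0.55]],[[0.35,-0.55,0.0],[0.0,0.0,-0.55]],[[0.45,-0.55,0.0],[0.0,0.0,-0.55]],[[0.45,-0.5,0.0],[0.0,0.0,-0.55]]]
[[[0.45,-0.5,0.0],[0.0,0.0,-0.55]],[[0.5,-0.45,0.0],[0.0,0.0,-0.55]],[[0.5,-0.4,0.0],[0.05,0.0,-0.55]],[[0.55,-0.4,0.0],[0.0,0.0,-0.55]],[[0.6,-0.4,0.0],[0.0,0.0,-0.55]],[[0.6,-0.3,0.05],[0.0,0.0,-0.55]],[[0.6,-0.3,0.0],[0.0,0.0,-0.55]],[[0.6,-0.3,0.0],[0.0,0.0,-0.55]]]
[[[0.65,-0.2,0.0],[0.0,0.0,-0.55]],[[0.65,-0.2,0.0],[0.0,0.0,-0.55]],[[0.65,-0.15,0.0],[0.0,0.0,-0.55]],[[0.7,-0.1,0.0],[0.0,0.0,-0.55]],[[0.65,-0.1,0.0],[0.0,0.0,-0.55]],[[0.7,0.0,0.0],[0.0,0.0,-0.55]]]
end [0.5551 0.0294 0.1202] err mm [-0.4 -0.2 -0.2] deg 0.12
```

>>> {"fn": "arm_command", "kwargs": {"steps": [[[0.2,-0.65,0],[0,0,-0.55]],[[0.25,-0.65,0],[0,0,-0.55]],[[0.3,-0.6,0],[0,0,-0.55]],[[0.3,-0.6,0],[0,0,-0.55]],[[0.35,-0.6,0],[0,0,-0.55]],[[0.35,-0.55,0],[0,0,-0.55]],[[0.45,-0.55,0],[0,0,-0.55]],[[0.45,-0.5,0],[0,0,-0.55]]]}}

```text
time_s: 7.48
eef_pos: [0.5166, -0.2019, 0.1182]
ee_rot: [-0.0, 0.953, 0.304, 0.0]
ft_force: [0.7, -0.1, -2.2]
width: 0.687
gripper_force: 54.8
```

>>> {"fn": "arm_command", "kwargs": {"steps": [[[0.45,-0.5,0],[0,0,-0.55]],[[0.5,-0.45,0],[0,0,-0.55]],[[0.5,-0.4,0],[0,0,-0.55]],[[0.55,-0.4,0],[0,0,-0.55]],[[0.6,-0.4,0],[0,0,-0.55]],[[0.6,-0.3,0],[0,0,-0.55]],[[0.6,-0.3,0],[0,0,-0.55]],[[0.6,-0.3,0],[0,0,-0.55]]]}}

```text
time_s: 8.15
eef_pos: [0.537, -0.0689, 0.1183]
ee_rot: [0.0, 0.858, 0.513, 0.0]
ft_force: [0.9, 0.3, -1.9]
width: 0.691
gripper_force: 54.8
```

>>> {"fn": "arm_command", "kwargs": {"steps": [[[0.65,-0.2,0],[0,0,-0.55]],[[0.65,-0.2,0],[0,0,-0.55]],[[0.65,-0.15,0],[0,0,-0.55]],[[0.7,-0.1,0],[0,0,-0.55]],[[0.65,-0.1,0],[0,0,-0.55]],[[0.7,0,0],[0,0,-0.55]],[[0,0,0],[0,0,0]],[[0,0,0],[0,0,0]]]}}

```text
time_s: 8.82
eef_pos: [0.554, 0.0318, 0.1182]
ee_rot: [-0.0, 0.758, 0.652, 0.0]
ft_force: [-0.2, -0.8, -2.2]
width: 0.69
gripper_force: 54.8
```

```bash
python3 - <<'E'
from plan import *
s,R=st();print(s["eef_pos"],s["ft_force"],s["width"]*85,s["gripper_force"],np.degrees(np.arctan2(*R.as_matrix()[[1,0],1])),R.as_matrix()[:,2])
rows(lin([.5547,.0292,.054],down(-8.8),6))
c=capture("side");save("b2",cv2.resize(c["color"][90:290,230:450],None,fx=3,fy=3,interpolation=2))
w=pts(c)[90:290,230:450];im=c["color"][90:290,230:450].astype(int)
m=(w[...,2]>.075)&(w[...,2]<.13)&(im[...,2]>95)&(im[...,0]>im[...,2]+20)
P=w[m];A=np.c_[P[:,:2],np.ones(len(P))]
top=P[P[:,2]>np.percentile(P[:,2],50)];A=np.c_[top[:,:2],np.ones(len(top))];k=np.linalg.lstsq(A,top[:,2],rcond=None)[0];print(len(P),k,np.median(top[:,2]),cv2.minAreaRect((P[:,:2]*1000).astype(np.float32)))
E
```

```text
[0.55398496 0.03181101 0.11817899] [-0.24095568 -0.75453608 -2.20668691] 58.613400972611586 54.814462065696716 -8.574380421223168 [ 6.93667596e-06  2.47884338e-04 -9.99999969e-01]
[[[0.0,0.0,0.45],[0.0,0.0,0.0]],[[-0.05,0.0,0.4],[0.0,0.0,0.0]],[[0.0,0.0,0.45],[0.0,0.0,0.0]],[[0.0,0.05,0.4],[0.0,0.0,0.05]],[[-0.05,0.0,0.45],[0.0,0.0,0.0]],[[0.0,0.0,0.4],[0.0,0.0,0.0]]]
end [0.5548 0.0292 0.0544] err mm [-0.1  0.  -0.4] deg 0.08
548 [-0.00238578 -0.00154986  0.12121824] 0.1197171197940992 ((613.1107788085938, 98.31576538085938), (456.7410888671875, 136.94003295898438), 58.99769973754883)
```

View pics/b2.png

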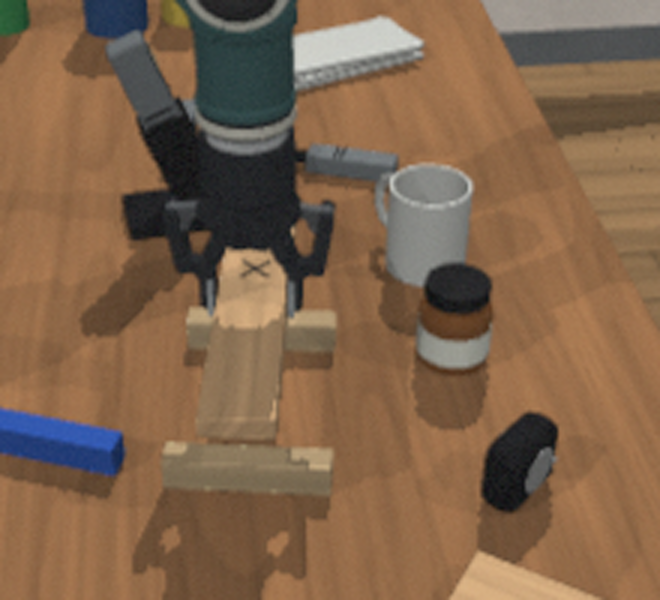

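The crop shows the board held level above the two battens, with the cross up at (256,267). Its underside is at about 0.0997, so contact is about 70 mm lower. I'll lower it gently.

>>> {"fn": "arm_command", "kwargs": {"steps": [[[0,0,0.4],[0,0,0]],[[0,0,0.5],[0,0,0]],[[0,0,0.5],[0,0,0]],[[0,0,0.5],[0,0,0]],[[0,0,0.3],[0,0,0]],[[0,0,0.2],[0,0,0]],[[0,0,0.1],[0,0,0]],[[0,0,0],[0,0,0]]]}}

```text
time_s: 9.53
eef_pos: [0.5535, 0.03, 0.0551]
ee_rot: [-0.0, 0.759, 0.651, -0.0]
ft_force: [-0.6, 0.7, -2.4]
width: 0.688
gripper_force: 54.8
```

>>> {"fn": "arm_command", "kwargs": {"steps": [[[0,0,0.04],[0,0,0]],[[0,0,0.04],[0,0,0]],[[0,0,0.04],[0,0,0]],[[0,0,0.04],[0,0,0]],[[0,0,0],[0,0,0]]]}}

```text
time_s: 9.95
eef_pos: [0.5538, 0.0303, 0.0519]
ee_rot: [0.0, 0.759, 0.651, 0.0]
ft_force: [-0.2, 0.1, -2.6]
width: 0.687
gripper_force: 54.8
```

```bash
python3 - <<'E'
from plan import *
s,R=st();print(s["eef_pos"],s["ft_force"])
c=capture("side");w=pts(c)[90:290,230:450];im=c["color"][90:290,230:450].astype(int)
m=(w[...,2]>.042)&(w[...,2]<.075)&(im[...,2]>80)&(im[...,0]>im[...,2]+20)
P=w[m];print(len(P),np.percentile(P[:,2],[30,50,70]))
E
```

```text
[0.55380738 0.03029881 0.0518791 ] [-0.24927476  0.10629457 -2.61673163]
1306 [0.05186712 0.05260278 0.05320631]
```

>>> {"fn": "arm_command", "kwargs": {"steps": [[[0,0,0.04],[0,0,0]],[[0,0,0.02],[0,0,0]],[[0,0,0.02],[0,0,0]],[[0,0,0],[0,0,0]]]}}

```text
time_s: 10.33
eef_pos: [0.5537, 0.0302, 0.0497]
ee_rot: [-0.0, 0.759, 0.651, -0.0]
ft_force: [0.1, 0.4, -2.7]
width: 0.689
gripper_force: 54.8
```

>>> {"fn": "arm_command", "kwargs": {"steps": [[[0,0,0.02],[0,0,0]],[[0,0,0],[0,0,0]]]}}

```text
time_s: 10.5
eef_pos: [0.5537, 0.0302, 0.0492]
ee_rot: [-0.0, 0.759, 0.651, -0.0]
ft_force: [-0.2, 0.3, -2.7]
width: 0.689
gripper_force: 54.8
```

>>> {"fn": "arm_command", "kwargs": {"steps": [[[0,0,0.02],[0,0,0]],[[0,0,0],[0,0,0]]]}}

```text
time_s: 10.67
eef_pos: [0.5538, 0.0302, 0.049]
ee_rot: [-0.0, 0.759, 0.651, 0.0]
ft_force: [-0.4, -0.5, 0.1]
width: 0.689
gripper_force: 55.0
```

>>> {"fn": "arm_command", "kwargs": {"steps": [[[0,0,0.01],[0,0,0]],[[0,0,0],[0,0,0]]]}}

```text
time_s: 10.83
eef_pos: [0.5539, 0.0302, 0.049]
ee_rot: [-0.0, 0.759, 0.651, 0.0]
ft_force: [-2.1, 0.2, 4.6]
width: 0.69
gripper_force: 55.5
```

>>> {"fn": "arm_command", "kwargs": {"steps": [[[0,0,0],[0,0,0]],[[0,0,0],[0,0,0]],[[0,0,0],[0,0,0]],[[0,0,0],[0,0,0]],[[0,0,0],[0,0,0]],[[0,0,0],[0,0,0]]], "gripper": 85}}

```text
time_s: 11.33
eef_pos: [0.5538, 0.0302, 0.0485]
ee_rot: [0.0, 0.759, 0.651, 0.0]
ft_force: [-0.1, -1.0, 0.0]
width: 0.992
gripper_force: 0.0
```

>>> {"fn": "arm_command", "kwargs": {"steps": [[[0,0,-0.2],[0,0,0]],[[0,0,-0.5],[0,0,0]],[[0,0,-1],[0,0,0]],[[0,0,-1],[0,0,0]],[[0,0,-1],[0,0,0]],[[0,0,-1],[0,0,0]],[[0,0,-1],[0,0,0]],[[0,0,-1],[0,0,0]]]}}

```text
time_s: 12.0
eef_pos: [0.5537, 0.03, 0.2185]
ee_rot: [0.0, 0.759, 0.651, 0.001]
ft_force: [0.1, 0.2, -0.1]
width: 0.995
gripper_force: 0.0
```

>>> {"fn": "arm_command", "kwargs": {"steps": [[[-0.5,0,-1],[0,0,0]],[[-0.5,0,-1],[0,0,0]],[[-0.5,0,-1],[0,0,0]],[[-0.5,0,-1],[0,0,0]]]}}

```text
time_s: 12.33
eef_pos: [0.5456, -0.0201, 0.3186]
ee_rot: [0.0, 0.759, 0.651, 0.001]
ft_force: [0.2, -0.5, 0.2]
width: 0.995
gripper_force: 0.0
```

```bash
python3 - <<'E'
from plan import *
import pickle
s,R=st();print(s["eef_pos"],R.as_matrix().round(2).tolist())
c=capture("side");w=pts(c);pickle.dump(c,open("side2.pkl","wb"))
for a in [(0,-.3,.02)]: pass
t=capture("top");pickle.dump(t,open("top2.pkl","wb"))
im=c["color"].astype(int)
m=(w[...,2]>.043)&(w[...,2]<.06)&(abs(w[...,0]-.555)<.09)&(abs(w[...,1]-.03)<.19)
m=m.astype(np.uint8);n,l,S,_=cv2.connectedComponentsWithStats(m);m=l==1+np.argmax(S[1:,4])
P=w[m];k=np.linalg.lstsq(np.c_[P[:,:2],np.ones(len(P))],P[:,2],rcond=None)[0];print(k,np.median(P[:,2]),cv2.minAreaRect((P[:,:2]*1000).astype(np.float32)))
for n,c in(("side",c),("top",t)):
  u,v=proj(c,[.562,.073,.05]).astype(int);print(n,u,v,proj(c,s["eef_pos"]))
  g=cv2.resize(c["color"][max(v-50,0):v+50,u-65:u+65],(520,400) if n=="side" else (260,200),interpolation=2)
  save("p_"+n,g)
a=cv2.imread("pics/p_side.png");b=cv2.imread("pics/p_top.png");b=cv2.copyMakeBorder(b,0,200,0,0,0);cv2.imwrite("pics/placed.png",np.hstack([a,b]))
E
```

```text
[ 0.54562351 -0.0200715   0.31855577] [[0.15, 0.99, 0.0], [0.99, -0.15, 0.0], [0.0, 0.0, -1.0]]
[-0.00182285  0.00201482  0.05059542] 0.04966569436345797 ((553.48291015625, 28.80352020263672), (304.75823974609375, 60.20806884765625), 81.06549835205078)
side 315 200 [308.79426389 127.30847543]
top 312 198 [345.72331867 182.25102309]
```

View pics/placed.png

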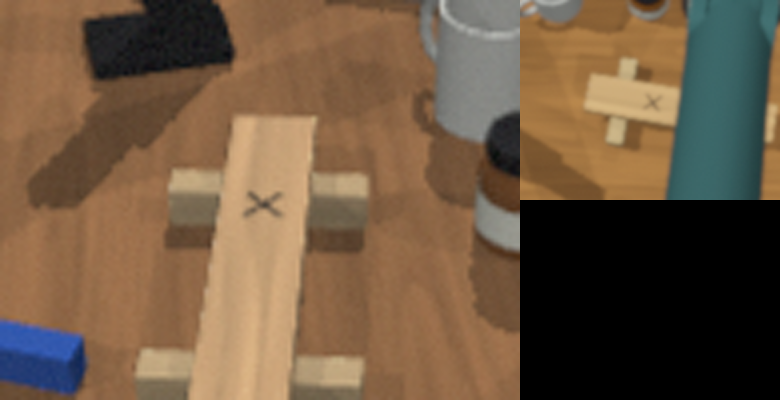

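The side crop shows the board lying level across both battens and released, with the cross at (263,204). The top crop shows the cross in the gap at (652,102). Next I'll measure the cross and the parked meter.

```bash
python3 - <<'E'
from plan import *
import pickle
for n in("side","top"):
  c=pickle.load(open(n+"2.pkl","rb"));u,v=proj(c,[.562,.073,.05]).astype(int);r=8 if n=="top" else 13;a,b=u-r,v-r
  g=cv2.cvtColor(c["color"],cv2.COLOR_RGB2GRAY).astype(np.float32)
  h=cv2.morphologyEx(g,cv2.MORPH_BLACKHAT,np.ones((9,9)))[b:b+2*r+1,a:a+2*r+1]
  h[h<h.max()*.35]=0;n_,l,S,_=cv2.connectedComponentsWithStats((h>0).astype(np.uint8));h[l!=1+np.argmax(S[1:,4])]=0
  y,x=np.mgrid[:h.shape[0],:h.shape[1]];uu,vv=(h*x).sum()/h.sum()+a,(h*y).sum()/h.sum()+b
  print(n,"cross",uu,vv,S[1:,4],ray(c,uu,vv,.05).round(4))
for n in("top","side"):
  c=pickle.load(open(n+".pkl","rb"));w=pts(c)
  m=(abs(w[...,0]-.46)<.06)&(abs(w[...,1]-.346)<.04)&(w[...,2]>.15)
  P=w[m];N=[]
  # local normals
  from scipy.spatial import cKDTree
  T=cKDTree(P);_,I=T.query(P,10)
  for q in I:
    X=P[q]-P[q].mean(0);nv=np.linalg.svd(X)[2][2];o=-c["R"].T@c["t"]-P[q].mean(0);N.append(nv*np.sign(nv@o))
  N=np.array(N);ax=np.array([-np.sin(np.radians(20)),0,np.cos(np.radians(20))]);xx=np.array([ax[2],0,-ax[0]])
  for nm,d in(("butt",ax),("x+",xx),("x-",-xx),("y-",np.array([0,-1,0])),("y+",np.array([0,1,0]))):
    k=N@d>.92
    if k.sum()>8:
      Q=P[k];ce=np.median(Q,0);X=Q-Q.mean(0);nv=np.linalg.svd(X)[2][2];nv*=np.sign(nv@d)
      print(n,nm,k.sum(),"cen",Q.mean(0).round(4),"mid",((Q.min(0)+Q.max(0))/2).round(4),"n",nv.round(3),"off",(Q@d).mean().round(4))
  print(n,"ranges along axis",np.percentile(P@ax,[50,99]).round(4),"xx",np.percentile(P@xx,[1,99]).round(4),"y",np.percentile(P[:,1],[1,99]).round(4))
  # foot
  F=w[(w[...,2]>.013)&(w[...,2]<.024)&(abs(w[...,0]-.5)<.09)&(abs(w[...,1]-.35)<.065)];print(n,"foot",cv2.minAreaRect((F[:,:2]*1000).astype(np.float32)))
E
```

```text
side cross 315.08683473389357 200.59103641456582 [ 1  5 25  4] [0.5599 0.0715 0.05  ]
top cross 312.9609151572927 199.19256434699713 [34] [0.5595 0.072  0.05  ]
top butt 64 cen [0.4516 0.3485 0.2093] mid [0.4519 0.3475 0.208 ] n [-0.278  0.013  0.961] off 0.0422
top x+ 28 cen [0.4788 0.3536 0.1882] mid [0.4689 0.352  0.1857] n [0.79  0.462 0.403] off 0.5143
top y- 44 cen [0.4621 0.3356 0.1786] mid [0.4633 0.3463 0.1801] n [ 0.107 -0.98   0.17 ] off -0.3356
top ranges along axis [0.0396 0.0486] xx [0.4771 0.5171] y [0.3311 0.3641]
top foot ((493.6070556640625, 353.06396484375), (114.51576232910156, 73.99063110351562), 7.121448040008545)
side butt 34 cen [0.4519 0.3506 0.2085] mid [0.4628 0.351  0.183 ] n [ 0.095 -0.946  0.31 ] off 0.0413
side x+ 14 cen [0.4831 0.3505 0.181 ] mid [0.4826 0.3496 0.1828] n [0.932 0.066 0.356] off 0.5159
side y- 121 cen [0.4659 0.3337 0.1767] mid [0.4687 0.3325 0.1796] n [ 0.123 -0.992 -0.011] off -0.3337
side ranges along axis [0.0172 0.0448] xx [0.4774 0.517 ] y [0.3278 0.3599]
side foot ((491.900390625, 353.03155517578125), (112.45692443847656, 82.21044158935547), 10.824869155883789)
```

```bash
cat >> plan.py <<'E'
ps=np.radians(7.);t=np.radians(20)
ex=np.array([np.cos(ps),np.sin(ps),0]);ey=np.array([-np.sin(ps),np.cos(ps),0])
ax=-np.sin(t)*ex+np.cos(t)*np.array([0,0,1]);xx=np.cross(ey,ax)
RG=Rn.from_matrix(np.stack([np.cross(ey,-ax),ey,-ax],1))
E
python3 - <<'E'
from plan import *
import pickle
for n in("top","side"):
  c=pickle.load(open(n+".pkl","rb"));w=pts(c)
  P=w[(abs(w[...,0]-.46)<.06)&(abs(w[...,1]-.346)<.04)&(w[...,2]>.16)]
  B=P[P@ax>np.percentile(P@ax,97)-.012]
  print(n,"a",np.histogram(P@ax,12),"xx",np.percentile(P@xx,[2,98]),"ey",np.percentile(P@ey,[2,98]))
g=np.array([.4517,.348,.2085]);print(g@ax,g@xx,g@ey)
E
```

```text
top a (array([  7,   5,   3,   8,  10,   6,   6,   9,  10,  27, 104,  35]), array([-0.03005093, -0.02451413, -0.01897732, -0.01344052, -0.00790372,
       -0.00236691,  0.00316989,  0.00870669,  0.01424349,  0.0197803 ,
        0.0253171 ,  0.0308539 ,  0.03639071])) xx [0.51428152 0.55321509] ey [0.27421524 0.30521291]
side a (array([ 7, 18, 21, 24, 21, 24, 26, 23, 24, 18, 39, 41]), array([-0.02831148, -0.02309524, -0.01787899, -0.01266274, -0.0074465 ,
       -0.00223025,  0.00298599,  0.00820224,  0.01341849,  0.01863473,
        0.02385098,  0.02906722,  0.03428347])) xx [0.51355825 0.55300041] ey [0.27044101 0.29936607]
0.02808170538026844 0.5324593660019389 0.2903576783550749
```

```bash
cat >> plan.py <<'E'
butt=.029*ax+.5335*xx+.289*ey
GT=butt-.032*ax
E
python3 - <<'E'
from plan import *
print(butt,GT)
p,R=rows(lin(GT+.1*ax,RG,24))
E
```

```text
[0.45252431 0.34673334 0.20971883] [0.46338738 0.34806716 0.17964867]
[[[0.55,-0.3,0.1],[-0.15,-0.1,-0.75]],[[0.6,-0.25,0.05],[-0.1,-0.1,-0.7]],[[0.6,-0.2,0.05],[-0.15,-0.1,-0.75]],[[0.65,-0.15,0.05],[-0.1,-0.05,-0.7]],[[0.65,-0.1,0.05],[-0.15,-0.1,-0.75]],[[0.65,-0.05,0.05],[-0.1,-0.1,-0.7]],[[0.6,-0.05,0.0],[-0.1,-0.1,-0.75]],[[0.65,0.05,0.05],[-0.15,-0.1,-0.75]]]
[[[0.65,0.1,0.0],[-0.1,-0.1,-0.7]],[[0.65,0.15,0.05],[-0.15,-0.1,-0.75]],[[0.6,0.15,0.0],[-0.15,-0.1,-0.7]],[[0.6,0.25,0.0],[-0.1,-0.05,-0.75]],[[0.6,0.25,0.0],[-0.15,-0.1,-0.7]],[[0.55,0.35,0.0],[-0.1,-0.1,-0.75]],[[0.55,0.35,0.0],[-0.1,-0.1,-0.7]],[[0.5,0.4,0.0],[-0.15,-0.1,-0.75]]]
[[[0.5,0.45,0.0],[-0.1,-0.1,-0.75]],[[0.45,0.45,0.0],[-0.15,-0.1,-0.7]],[[0.4,0.5,0.0],[-0.1,-0.1,-0.75]],[[0.35,0.55,0.0],[-0.15,-0.1,-0.7]],[[0.3,0.55,0.0],[-0.15,-0.05,-0.75]],[[0.3,0.6,0.05],[-0.1,-0.1,-0.7]],[[0.25,0.6,0.0],[-0.1,-0.1,-0.75]],[[0.2,0.6,0.05],[-0.15,-0.1,-0.75]]]
end [0.429  0.3439 0.2731] err mm [0.4 0.  0.5] deg 0.14
```

>>> {"fn": "arm_command", "kwargs": {"steps": [[[0.55,-0.3,0.1],[-0.15,-0.1,-0.75]],[[0.6,-0.25,0.05],[-0.1,-0.1,-0.7]],[[0.6,-0.2,0.05],[-0.15,-0.1,-0.75]],[[0.65,-0.15,0.05],[-0.1,-0.05,-0.7]],[[0.65,-0.1,0.05],[-0.15,-0.1,-0.75]],[[0.65,-0.05,0.05],[-0.1,-0.1,-0.7]],[[0.6,-0.05,0],[-0.1,-0.1,-0.75]],[[0.65,0.05,0.05],[-0.15,-0.1,-0.75]]]}}

```text
time_s: 13.1
eef_pos: [0.5051, 0.104, 0.3]
ee_rot: [0.065, 0.523, 0.85, 0.004]
ft_force: [-0.9, 0.7, 0.2]
width: 0.998
gripper_force: 0.0
```

>>> {"fn": "arm_command", "kwargs": {"steps": [[[0.65,0.1,0],[-0.1,-0.1,-0.7]],[[0.65,0.15,0.05],[-0.15,-0.1,-0.75]],[[0.6,0.15,0],[-0.15,-0.1,-0.7]],[[0.6,0.25,0],[-0.1,-0.05,-0.75]],[[0.6,0.25,0],[-0.15,-0.1,-0.7]],[[0.55,0.35,0],[-0.1,-0.1,-0.75]],[[0.55,0.35,0],[-0.1,-0.1,-0.7]],[[0.5,0.4,0],[-0.15,-0.1,-0.75]]]}}

```text
time_s: 13.77
eef_pos: [0.4653, 0.2263, 0.2844]
ee_rot: [0.123, 0.241, 0.963, 0.008]
ft_force: [-0.3, -0.2, -0.4]
width: 0.996
gripper_force: 0.0
```

>>> {"fn": "arm_command", "kwargs": {"steps": [[[0.5,0.45,0],[-0.1,-0.1,-0.75]],[[0.45,0.45,0],[-0.15,-0.1,-0.7]],[[0.4,0.5,0],[-0.1,-0.1,-0.75]],[[0.35,0.55,0],[-0.15,-0.1,-0.7]],[[0.3,0.55,0],[-0.15,-0.05,-0.75]],[[0.3,0.6,0.05],[-0.1,-0.1,-0.7]],[[0.25,0.6,0],[-0.1,-0.1,-0.75]],[[0.2,0.6,0.05],[-0.15,-0.1,-0.75]]]}}

```text
time_s: 14.43
eef_pos: [0.4243, 0.3483, 0.2682]
ee_rot: [0.169, -0.067, 0.983, 0.011]
ft_force: [0.3, 0.5, -0.7]
width: 0.994
gripper_force: 0.0
```

>>> {"fn": "arm_command", "kwargs": {"steps": [[[0,0,0],[0,0,0]],[[0,0,0],[0,0,0]],[[0,0,0],[0,0,0]]]}}

```text
time_s: 14.68
eef_pos: [0.4255, 0.3459, 0.2683]
ee_rot: [0.168, -0.063, 0.984, 0.01]
ft_force: [-0.1, -0.4, -0.1]
width: 0.994
gripper_force: 0.0
```

```bash
python3 - <<'E'
from plan import *
s,R=st();print(s["joint_pos"].round(2))
rows(lin(GT+.045*ax,RG,4),q=.02)
c=capture("side");u,v=proj(c,butt).astype(int);print(u,v,proj(c,s["eef_pos"]))
save("m1",cv2.resize(c["color"][max(0,v-70):v+80,u-70:u+90],None,fx=4,fy=4,interpolation=2))
E
```

```text
[-0.92  0.15  0.06  2.03  0.33  0.73  0.62]
[[[-0.06,-0.02,0.52],[0.0,-0.02,0.02]],[[-0.06,-0.04,0.5],[0.0,-0.02,0.0]],[[-0.04,-0.02,0.52],[0.0,-0.04,0.02]],[[-0.06,-0.02,0.52],[0.02,-0.02,0.02]]]
end [0.4481 0.3463 0.2217] err mm [ 0.  -0.1  0.2] deg 0.08
270 103 [259.45633274  85.07860306]
```

View pics/m1.png

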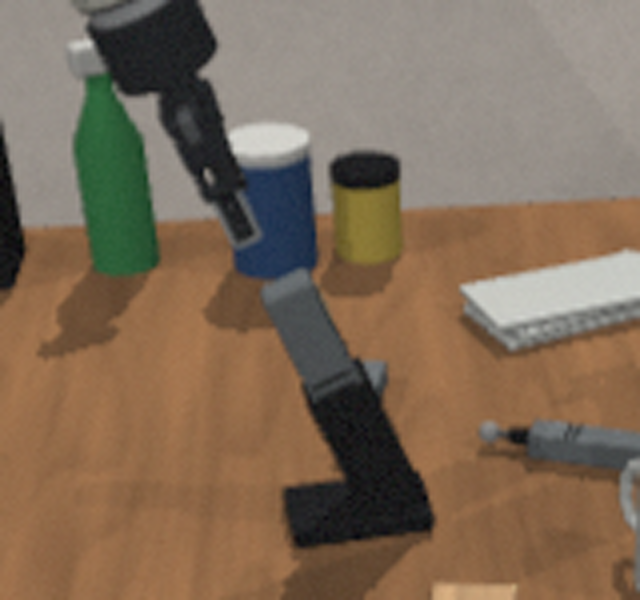

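The crop shows the open gripper in line with the leaning meter. The fingertip is at (247,240) and the butt at (290,280), on one axis. I'll go down along it.

>>> {"fn": "arm_command", "kwargs": {"steps": [[[-0.06,-0.02,0.5],[0,-0.02,0.02]],[[-0.06,-0.04,0.5],[0,-0.02,0]],[[-0.04,-0.02,0.5],[0,-0.04,0.02]],[[-0.06,-0.02,0.5],[0.02,-0.02,0.02]]]}}

```text
time_s: 15.07
eef_pos: [0.4483, 0.3458, 0.223]
ee_rot: [0.174, -0.059, 0.983, 0.011]
ft_force: [-0.3, -0.2, 1.0]
width: 0.996
gripper_force: 0.0
```

>>> {"fn": "arm_command", "kwargs": {"steps": [[[0,0,0.4],[0,0,0]],[[0,0,0.4],[0,0,0]],[[0,0,0.4],[0,0,0]],[[0,0,0.4],[0,0,0]],[[0,0,0.2],[0,0,0]],[[0,0,0],[0,0,0]],[[0,0,0],[0,0,0]]]}}

```text
time_s: 15.65
eef_pos: [0.4628, 0.3486, 0.1806]
ee_rot: [0.174, -0.06, 0.983, 0.01]
ft_force: [0.0, 0.4, -0.2]
width: 0.996
gripper_force: 0.0
```

```bash
python3 - <<'E'
from plan import *
s,R=st();print(s["eef_pos"],s["ft_force"]);rows(lin(GT,RG,1),q=.02)
c=capture("side");u,v=proj(c,butt).astype(int)
save("m2",cv2.resize(c["color"][max(0,v-60):v+70,u-60:u+70],None,fx=4,fy=4,interpolation=2))
E
```

```text
[0.46279554 0.34864887 0.18063462] [ 0.02789594  0.41358175 -0.22153828]
[[[0.0,-0.02,0.04],[0.0,0.0,0.0]]]
end [0.4632 0.3482 0.1797] err mm [ 0.2 -0.1 -0. ] deg 0.03
```

View pics/m2.png

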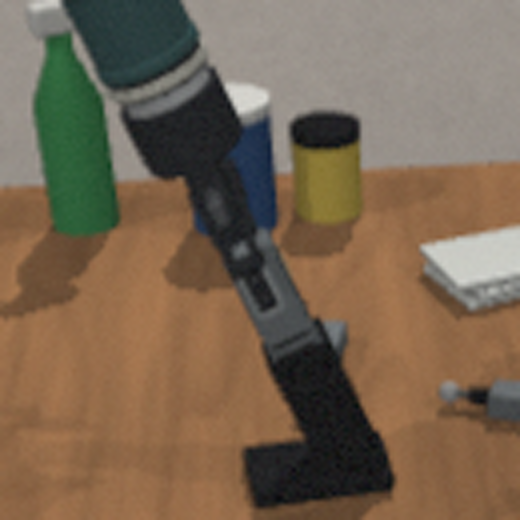

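The crop shows the pads straddling the body, with the fingertip at (265,295), clear of the sleeve mouth. I'll grip.

>>> {"fn": "arm_command", "kwargs": {"steps": [[[0,0,0],[0,0,0]],[[0,0,0],[0,0,0]],[[0,0,0],[0,0,0]],[[0,0,0],[0,0,0]],[[0,0,0],[0,0,0]],[[0,0,0],[0,0,0]],[[0,0,0],[0,0,0]],[[0,0,0],[0,0,0]]], "gripper": 20, "grip_force": 70}}

```text
time_s: 16.37
eef_pos: [0.4629, 0.3491, 0.1814]
ee_rot: [0.174, -0.06, 0.983, 0.011]
ft_force: [-1.8, 0.2, 4.5]
width: 0.367
gripper_force: 69.1
```

>>> {"fn": "arm_command", "kwargs": {"steps": [[[0,0,0],[0,0,0]],[[0,0,0],[0,0,0]],[[0,0,-0.1],[0,0,0]],[[0,0,-0.2],[0,0,0]],[[0,0,0],[0,0,0]]]}}

```text
time_s: 16.78
eef_pos: [0.46, 0.3481, 0.1881]
ee_rot: [0.174, -0.06, 0.983, 0.01]
ft_force: [0.9, -0.3, -1.3]
width: 0.37
gripper_force: 69.7
```

>>> {"fn": "arm_command", "kwargs": {"steps": [[[0,0,-0.4],[0,0,0]],[[0,0,-0.5],[0,0,0]],[[0,0,-0.5],[0,0,0]],[[0,0,-0.5],[0,0,0]],[[0,0,-0.5],[0,0,0]],[[0,0,-0.5],[0,0,0]],[[0,0,-0.5],[0,0,0]],[[0,0,-0.5],[0,0,0]]]}}

```text
time_s: 17.45
eef_pos: [0.4265, 0.3437, 0.2804]
ee_rot: [0.173, -0.06, 0.983, 0.01]
ft_force: [-0.5, 0.3, -1.4]
width: 0.368
gripper_force: 69.8
```

>>> {"fn": "arm_command", "kwargs": {"steps": [[[0,0,-0.5],[0,0,0]],[[0,0,-0.5],[0,0,0]],[[0,0,-0.5],[0,0,0]],[[0,0,-0.5],[0,0,0]],[[0,0,0],[0,0,0]],[[0,0,0],[0,0,0]]]}}

```text
time_s: 17.95
eef_pos: [0.4099, 0.3421, 0.3271]
ee_rot: [0.174, -0.06, 0.983, 0.011]
ft_force: [-0.1, -0.5, -2.1]
width: 0.366
gripper_force: 70.1
```

```bash
python3 - <<'E'
from plan import *
s,R=st();print(s["eef_pos"],s["ft_force"],s["joint_pos"].round(2),((s["eef_pos"]-GT)@ax))
p,Rr=s["eef_pos"],R
# first raise/tilt upright, then over cross; tip 0.163 below TCP
p1=p+np.array([0.0,-.05,.05]);yaw=np.degrees(ps)+90
L=lin(p1,down(60),8)
p,R=rows(L)
rows(lin([.5597,.0718,.05+.163+.06],down(10),16,p,R),p=p,R=R)
E
```

```text
[0.4099289  0.34212218 0.32708442] [-0.12301551 -0.45622016 -2.13415401] [-0.94  0.06  0.05  2.    0.32  0.85  0.62] 0.15693967154805358
[[[-0.05,-0.25,-0.25],[0.15,0.4,0.75]],[[-0.05,-0.25,-0.25],[0.1,0.4,0.75]],[[-0.1,-0.25,-0.25],[0.15,0.4,0.8]],[[-0.1,-0.25,-0.25],[0.15,0.4,0.75]],[[-0.1,-0.2,-0.2],[0.15,0.4,0.75]],[[-0.1,-0.25,-0.25],[0.1,0.4,0.8]],[[-0.1,-0.25,-0.25],[0.15,0.4,0.75]],[[-0.1,-0.2,-0.25],[0.15,0.4,0.75]]]
end [0.4098 0.2923 0.3768] err mm [ 0.1 -0.2  0.3] deg 0.15
[[[-0.6,-0.3,0.25],[0.0,0.0,0.5]],[[-0.6,-0.25,0.25],[0.0,0.0,0.55]],[[-0.65,-0.2,0.3],[0.0,0.0,0.5]],[[-0.65,-0.2,0.25],[0.0,0.0,0.55]],[[-0.65,-0.15,0.25],[0.0,0.0,0.5]],[[-0.65,-0.15,0.25],[0.0,0.0,0.55]],[[-0.65,-0.05,0.3],[0.0,0.0,0.5]],[[-0.65,-0.05,0.25],[0.0,0.0,0.5]]]
[[[-0.7,0.0,0.25],[0.0,0.0,0.55]],[[-0.65,0.0,0.25],[0.0,0.0,0.5]],[[-0.65,0.05,0.25],[0.0,0.0,0.55]],[[-0.65,0.1,0.3],[0.0,0.0,0.5]],[[-0.65,0.15,0.25],[0.0,0.0,0.5]],[[-0.65,0.2,0.25],[0.0,0.0,0.55]],[[-0.65,0.2,0.25],[0.0,0.0,0.5]],[[-0.6,0.2,0.3],[0.0,0.0,0.55]]]
end [0.5591 0.0721 0.2725] err mm [ 0.6 -0.3  0.5] deg 0.18
```

>>> {"fn": "arm_command", "kwargs": {"steps": [[[-0.05,-0.25,-0.25],[0.15,0.4,0.75]],[[-0.05,-0.25,-0.25],[0.1,0.4,0.75]],[[-0.1,-0.25,-0.25],[0.15,0.4,0.8]],[[-0.1,-0.25,-0.25],[0.15,0.4,0.75]],[[-0.1,-0.2,-0.2],[0.15,0.4,0.75]],[[-0.1,-0.25,-0.25],[0.1,0.4,0.8]],[[-0.1,-0.25,-0.25],[0.15,0.4,0.75]],[[-0.1,-0.2,-0.25],[0.15,0.4,0.75]]]}}

```text
time_s: 18.62
eef_pos: [0.4099, 0.2916, 0.3755]
ee_rot: [-0.0, 0.261, 0.965, -0.002]
ft_force: [-0.2, 0.2, -1.0]
width: 0.367
gripper_force: 69.9
```

>>> {"fn": "arm_command", "kwargs": {"steps": [[[-0.6,-0.3,0.25],[0,0,0.5]],[[-0.6,-0.25,0.25],[0,0,0.55]],[[-0.65,-0.2,0.3],[0,0,0.5]],[[-0.65,-0.2,0.25],[0,0,0.55]],[[-0.65,-0.15,0.25],[0,0,0.5]],[[-0.65,-0.15,0.25],[0,0,0.55]],[[-0.65,-0.05,0.3],[0,0,0.5]],[[-0.65,-0.05,0.25],[0,0,0.5]]]}}

```text
time_s: 19.28
eef_pos: [0.4857, 0.1809, 0.3232]
ee_rot: [0.001, 0.463, 0.886, -0.001]
ft_force: [0.7, -0.6, -1.0]
width: 0.367
gripper_force: 69.9
```

>>> {"fn": "arm_command", "kwargs": {"steps": [[[-0.7,0,0.25],[0,0,0.55]],[[-0.65,0,0.25],[0,0,0.5]],[[-0.65,0.05,0.25],[0,0,0.55]],[[-0.65,0.1,0.3],[0,0,0.5]],[[-0.65,0.15,0.25],[0,0,0.5]],[[-0.65,0.2,0.25],[0,0,0.55]],[[-0.65,0.2,0.25],[0,0,0.5]],[[-0.6,0.2,0.3],[0,0,0.55]]]}}

```text
time_s: 19.95
eef_pos: [0.5605, 0.0705, 0.2716]
ee_rot: [0.002, 0.646, 0.764, -0.0]
ft_force: [-0.5, 0.0, -1.9]
width: 0.365
gripper_force: 69.9
```

>>> {"fn": "arm_command", "kwargs": {"steps": [[[0,0,0],[0,0,0]],[[0,0,0],[0,0,0]],[[0,0,0],[0,0,0]],[[0,0,0],[0,0,0]]]}}

```text
time_s: 20.28
eef_pos: [0.5591, 0.0731, 0.2722]
ee_rot: [0.001, 0.643, 0.766, -0.0]
ft_force: [-0.0, 0.6, -1.8]
width: 0.37
gripper_force: 69.8
```

```bash
python3 - <<'E'
from plan import *
s,R=st();print(s["eef_pos"],s["ft_force"],R.as_matrix()[:,2])
c=capture("side");import pickle;pickle.dump(c,open("side3.pkl","wb"))
t=capture("top");pickle.dump(t,open("top3.pkl","wb"))
u,v=proj(c,[.56,.072,.11]).astype(int);print(u,v,proj(c,[.56,.072,.05]),proj(t,[.56,.072,.05]))
save("f1",cv2.resize(c["color"][v-60:v+60,u-60:u+60],None,fx=5,fy=5,interpolation=2))
E
```

```text
[0.55914907 0.07307176 0.27222579] [-0.02174859  0.61043857 -1.83618956] [ 0.00160509 -0.00184767 -0.999997  ]
314 182 [315.10282671 200.46996997] [312.96561563 199.0354733 ]
```

View pics/f1.png

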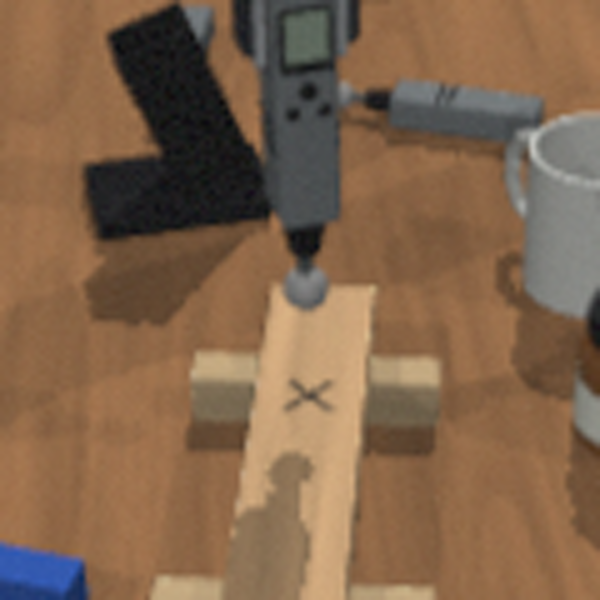

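The crop shows the meter held upright, display towards the camera and ball free at (306,287), above the cross at (308,396). I'll measure the ball against the cross and the meter's tilt.

```bash
cat > ball.py <<'E'
from plan import *
import pickle
from scipy.optimize import least_squares
def meas(c,s,pr=True):
  w=pts(c);p=s["eef_pos"]
  m=(np.hypot(w[...,0]-p[0],w[...,1]-p[1])<.05)&(w[...,2]>p[2]-.168)&(w[...,2]<p[2]+.0)
  P=w[m];g=P[(P[:,2]<p[2]-.163+.022)&(P[:,2]>p[2]-.163+.003)]
  f=least_squares(lambda q:np.linalg.norm(g-q,axis=1)-.012,[p[0],p[1],p[2]-.151],loss="soft_l1",f_scale=.001)
  print("ball centre",f.x.round(4),"n",len(g),"rms",np.sqrt((f.fun**2).mean()).round(4),"rel tcp",(f.x-p).round(4))
  # body outline in image: centre of left/right edges per row -> compare bottom and top with vertical line
  B=P[(P[:,2]>p[2]-.095)&(P[:,2]<p[2]-.03)];X=B-B.mean(0);n=np.linalg.svd(X)[2]
  ins=B[np.abs(X@n[2])<.003];print("face n",np.linalg.svd(ins-ins.mean(0))[2][2].round(3))
  for lo in(.09,.075,.06,.045):
    q=ins[(ins[:,2]>p[2]-lo)&(ins[:,2]<p[2]-lo+.015)];h=np.array([n[2][1],-n[2][0],0]);h/=np.linalg.norm(h)
    if len(q)>8:
      e=np.percentile(q@h,[2,98]);print(round(-lo,3),"mid",e.mean().round(4),"w",(e[1]-e[0]).round(4),h.round(2))
if __name__=="__main__":
  s,R=st();meas(pickle.load(open("side3.pkl","rb")),s)
  c=pickle.load(open("side3.pkl","rb"));print(ray(c,315.2,179.4,.121))
E
python3 ball.py
```

```text
ball centre [0.5601 0.0733 0.1205] n 59 rms 0.0014 rel tcp [ 0.0009  0.0003 -0.1519]
face n [-0.326 -0.945 -0.02 ]
-0.09 mid 0.4952 w 0.0285 [ 0.93 -0.38  0.  ]
-0.075 mid 0.4967 w 0.0305 [ 0.93 -0.38  0.  ]
-0.06 mid 0.4993 w 0.0193 [ 0.93 -0.38  0.  ]
-0.045 mid 0.4949 w 0.0269 [ 0.93 -0.38  0.  ]
[0.56162068 0.06918307 0.121     ]
```

>>> {"fn": "arm_command", "kwargs": {"steps": [[[-0.05,0,0.3],[0,0,0]],[[0,0,0.4],[0,0,0]],[[0,0,0.4],[0,0,0]],[[0,0,0.4],[0,0,0]],[[0,0,0.3],[0,0,0]],[[0,0,0.1],[0,0,0]],[[0,0,0],[0,0,0]],[[0,0,0],[0,0,0]]]}}

```text
time_s: 21.05
eef_pos: [0.5597, 0.0706, 0.2245]
ee_rot: [0.001, 0.643, 0.765, -0.001]
ft_force: [0.3, 0.7, -1.5]
width: 0.364
gripper_force: 70.0
```

```bash
python3 - <<'E'
from ball import *
s,R=st();print(s["eef_pos"],s["ft_force"],R.as_matrix().round(3).tolist())
c=capture("side");pickle.dump(c,open("side4.pkl","wb"));meas(c,s)
# ball silhouette: grey (low saturation) blob
u,v=proj(c,[.56,.0717,s["eef_pos"][2]-.151]);print("pred ball px",u,v)
a,b=int(u)-12,int(v)-9;im=c["color"][b:b+24,a:a+25].astype(int)
sat=im.max(-1)-im.min(-1);m=((sat<28)&(im.mean(-1)>70)).astype(np.uint8)
for r in m: print("".join(".#"[x] for x in r))
n,l,S,C=cv2.connectedComponentsWithStats(m);print(S[1:].tolist(),(C[1:]+[a,b]).round(2).tolist())
save("f2",cv2.resize(c["color"][b-20:b+40,a-25:a+55],None,fx=8,fy=8,interpolation=2))
E
```

```text
[0.55968125 0.07064079 0.22446521] [ 0.27369006  0.65591214 -1.46458759] [[-0.172, 0.985, 0.001], [0.985, 0.172, -0.003], [-0.003, 0.001, -1.0]]
ball centre [0.5606 0.0711 0.0722] n 59 rms 0.0014 rel tcp [ 0.0009  0.0005 -0.1522]
face n [-0.323 -0.946 -0.028]
-0.09 mid 0.4842 w 0.0274 [ 0.91 -0.41  0.  ]
-0.075 mid 0.4859 w 0.0264 [ 0.91 -0.41  0.  ]
-0.06 mid 0.4912 w 0.0136 [ 0.91 -0.41  0.  ]
-0.045 mid 0.4844 w 0.0291 [ 0.91 -0.41  0.  ]
pred ball px 314.9152350745926 193.57254852668873
.........................
.........................
.........................
.........................
.........................
.........................
............#............
...........##..##........
...........######........
..........########.......
..........########.......
..........########.......
..........########.......
...........######........
...........#####.........
............#............
.........................
..............#..........
.........................
.........................
.........................
.........................
.........................
.........................
[[10, 6, 8, 10, 55], [14, 17, 1, 1, 1]] [[315.4, 194.56], [316.0, 201.0]]
```

View pics/f2.png

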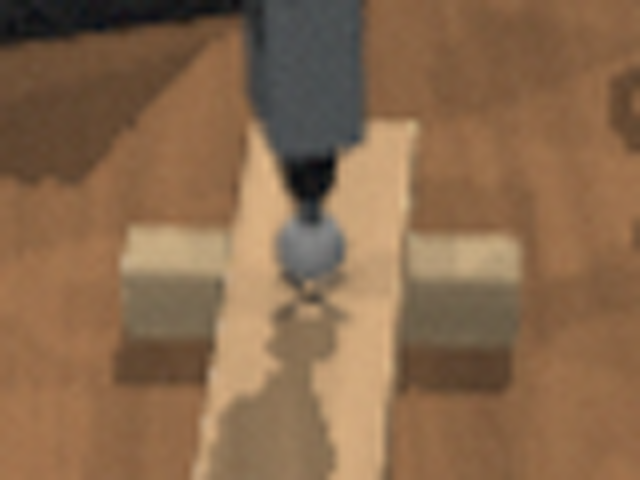

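The ball, at (310,247), is directly over the cross, about 10 mm up and within 1 mm laterally. I'll make a tiny correction and descend until the spring takes load.

>>> {"fn": "arm_command", "kwargs": {"steps": [[[0.02,-0.03,0.1],[0,0,0]],[[0,0,0.1],[0,0,0]],[[0,0,0.08],[0,0,0]],[[0,0,0.04],[0,0,0]],[[0,0,0],[0,0,0]]]}}

```text
time_s: 21.52
eef_pos: [0.5585, 0.071, 0.2163]
ee_rot: [0.001, 0.643, 0.765, -0.001]
ft_force: [-1.2, 0.3, -1.9]
width: 0.369
gripper_force: 70.0
```

>>> {"fn": "arm_command", "kwargs": {"steps": [[[0,0,0.04],[0,0,0]],[[0,0,0.04],[0,0,0]],[[0,0,0],[0,0,0]]]}}

```text
time_s: 21.77
eef_pos: [0.5586, 0.071, 0.2144]
ee_rot: [0.001, 0.643, 0.765, -0.001]
ft_force: [0.7, 0.1, -1.4]
width: 0.363
gripper_force: 70.0
```

>>> {"fn": "arm_command", "kwargs": {"steps": [[[0,0,0.04],[0,0,0]],[[0,0,0],[0,0,0]]]}}

```text
time_s: 21.93
eef_pos: [0.5587, 0.071, 0.2134]
ee_rot: [0.001, 0.643, 0.765, -0.001]
ft_force: [-0.7, -0.1, -1.1]
width: 0.372
gripper_force: 70.0
```

>>> {"fn": "arm_command", "kwargs": {"steps": [[[0,0,0.04],[0,0,0]],[[0,0,0],[0,0,0]]]}}

```text
time_s: 22.1
eef_pos: [0.5588, 0.071, 0.2126]
ee_rot: [0.001, 0.643, 0.765, -0.0]
ft_force: [-1.3, -0.0, 0.8]
width: 0.364
gripper_force: 70.1
```

>>> {"fn": "arm_command", "kwargs": {"steps": [[[0,0,0.04],[0,0,0]],[[0,0,0],[0,0,0]]]}}

```text
time_s: 22.27
eef_pos: [0.5588, 0.071, 0.2117]
ee_rot: [0.001, 0.643, 0.765, -0.0]
ft_force: [-0.7, -0.5, 1.2]
width: 0.371
gripper_force: 70.0
```

>>> {"fn": "arm_command", "kwargs": {"steps": [[[0,0,0.04],[0,0,0]],[[0,0,0],[0,0,0]]]}}

```text
time_s: 22.43
eef_pos: [0.5588, 0.071, 0.2106]
ee_rot: [0.001, 0.643, 0.765, -0.0]
ft_force: [0.1, 0.9, 1.1]
width: 0.366
gripper_force: 70.1
```

>>> {"fn": "arm_command", "kwargs": {"steps": [[[0,0,0.04],[0,0,0]],[[0,0,0],[0,0,0]],[[0,0,0],[0,0,0]]]}}

```text
time_s: 22.68
eef_pos: [0.5588, 0.071, 0.2096]
ee_rot: [0.001, 0.643, 0.765, -0.0]
ft_force: [-0.9, 0.3, 2.5]
width: 0.37
gripper_force: 70.1
```

>>> {"fn": "arm_command", "kwargs": {"steps": [[[0,0,0],[0,0,0]],[[0,0,0],[0,0,0]]]}}

```text
time_s: 22.85
eef_pos: [0.5589, 0.071, 0.2097]
ee_rot: [0.002, 0.643, 0.765, -0.0]
ft_force: [-0.8, 1.4, 1.4]
width: 0.363
gripper_force: 70.1
```

```bash
python3 - <<'E'
from ball import *
F=[];Z=[]
for i in range(16):
  c=capture("side");s,R=st();F.append(s["ft_force"]);Z.append(s["eef_pos"])
print(np.mean(F,0),np.std(F,0),np.mean(Z,0),np.std(Z,0))
w=pts(c);p=np.mean(Z,0)
m=(np.hypot(w[...,0]-.5597,w[...,1]-.0718)<.014)&(w[...,2]>.055)&(w[...,2]<.072);g=w[m]
f=least_squares(lambda q:np.linalg.norm(g-q,axis=1)-.012,[.5597,.0718,.062],loss="soft_l1",f_scale=.001);print("ball",f.x,len(g))
m=(w[...,2]>.043)&(w[...,2]<.056)&(abs(w[...,0]-.54)<.06)&(abs(w[...,1]+.03)<.07)
P=w[m];print("board z",np.median(P[:,2]))
save("f3",cv2.resize(c["color"][130:270,240:400],None,fx=4,fy=4,interpolation=2))
E
```

```text
[-0.11147103 -0.18873704  1.9635252 ] [0.49689939 0.38249998 0.44465735] [0.55882409 0.07104189 0.20960927] [1.20551765e-05 2.41001697e-05 1.58264845e-05]
ball [0.55989736 0.07096879 0.06059011] 49
board z 0.049762633878884285
```

View pics/f3.png

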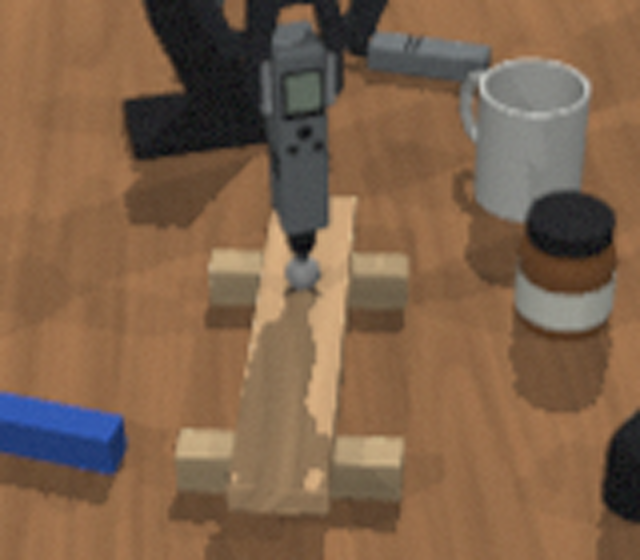

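The crop shows the meter upright with its ball on the cross at (302,272). The board is still on both battens, and the mug, jar and tape look untouched. Net force is about 3.8 N, or 4.1 to 4.7 mm of travel, so I'll add 0.5 mm.

>>> {"fn": "arm_command", "kwargs": {"steps": [[[0,0,0.02],[0,0,0]],[[0,0,0],[0,0,0]],[[0,0,0],[0,0,0]],[[0,0,0],[0,0,0]]]}}

```text
time_s: 23.98
eef_pos: [0.5588, 0.0711, 0.2091]
ee_rot: [0.001, 0.643, 0.765, -0.0]
ft_force: [0.2, 0.1, 2.4]
width: 0.365
gripper_force: 70.2
```

```bash
python3 - <<'E'
from h import *
F=[]
for i in range(12): capture("side");s,R=st();F.append(s["ft_force"])
print(np.mean(F,0),s["eef_pos"],R.as_matrix()[:,2],s["time_s"])
print(close_job())
E
```

```text
[0.39490809 0.06919607 2.13602722] [0.55878339 0.07105391 0.20907387] [ 0.001624   -0.0025904  -0.99999533] 24.5833
the job is handed in; nothing more can be done
None
```

The job was handed in at 24.6 s with the board level on both battens, cross up in the gap, and the meter held upright with its ball within about 1 mm of the cross centre; the spring pushes back at about 4 N, which is roughly half travel (no score came back).

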